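# Let a tube-post carrier down the receiving chute by hand

### The arm

A 7-joint arm with a two-finger parallel gripper is mounted at the origin on the work surface. World frame = base frame: x ahead of the robot, y to its left, z up, the work surface at z = 0. Lengths are in m, angles in rad, forces in N, time in s.
With the tool pointing down it reaches from about 0.425 to 1.025 m from the base axis. Payload 9.4 kg.
Tool frame: the origin (TCP) lies on the centre line of the jaws, within the pads' length; the fingertips stand 19 mm ahead of it and the grasp point (between the pads) is the TCP; z points along the fingers, y is the line along which they close (so a half turn about z gives the same grasp; the last joint's range is limited). The gripper opens to 93 mm and grips with 3 to 60 N. Pads are 15 mm wide; open, the fingers measure 128 mm over their backs; the gripper's body (75 mm by 188 mm) begins 65 mm behind the grasp point.
Start: joints at [1.177, 0.599, -0.003, 1.599, 0.002, 0.943, -0.08], TCP at [0.226, -0.689, 0.207] pointing down, gripper open.
Joint ranges: [-2.57, 2.57], [-0.35, 1.97], [-1.29, 1.29], [0.11, 2.56], [-1.05, 4.19], [0.11, 1.86], [-2.63, 2.63]. Speed limits (rad/s): [2.22, 2.22, 3.01, 3.01, 3.14, 3.14, 3.14].

### API

Orientations are given as a rotation vector (axis times angle).
In Python, from rig import monitor, camera, camera_model, workorder gives the robot as it stands.
- The arm moves only by the tool arm_command, never from a script. Its arguments are lists of equal length, an entry for each row: "jaw": the finger opening in mm, from 0 to 93; "translation": the shift along the tool's x, y, z in mm, a list of three; "twist": the turn about the tool's z in rad. In form: {"jaw": [jaw, ...], "translation": [[tx, ty, tz], ...], "twist": [twist, ...]}. A call has 1 to 12 rows; each row shifts and turns the commanded pose from where the row before left it, along the tool's axes as they then stand; what a row does not reach is not made up. A row lasts 1/10 s, in which the tool goes at most 50 mm and 8.59 degrees, less where a joint would pass 70% of its speed; a pose out of reach is approached as far as the arm can. A call with a gripper value outside its range is refused whole. The fingers move at their own pace and stop on an object; "squeeze" is the grip in N (left out, the last holds). Time passes only in rows, so rows that do not move let the fingers close. It gives the time, the measured TCP pose, the force, the opening and the grip force at its end, in the units of the state.
- monitor.read_state(): the state, without advancing time (a new reading comes with each control period).
- camera(name): name is "scene" or "side" or "wrist"; returns (picture, depth): 420x560x3 uint8, red, green, blue; 420x560 float32, m along the optical axis (not along the pixel's ray), 0 where there is no reading.
- camera_model(name): a dict with "camera_matrix" (3x3 intrinsics, pixels), "T" (4x4, takes a point from camera to world coordinates). Camera axes: x right, y up, looking along -z (the intrinsics and any distortion apply to the point x, -y, -z); pixel columns grow to the right and rows downward; lengths in m; the calibration is good to about 2 mm. A picture is of the moment at which its call begins: read the wrist's pose just before it. camera_model takes no time and is no camera call; for the wrist camera it gives the pose at the moment of the call.
- workorder.job_done(): hands the job in; it is judged then, once.
The state is a dict: "t": time; "joint_positions": joint angles; "dq": joint speeds; "effort": joint torques, N m; "eef_pos": TCP position; "orientation": TCP orientation; "contact_force": force on the tool from outside, world axes, zero at the start; "wrist_torque": the same for the moment, N m; "gripper_width": opening from 0.0 (shut) to 1.0 (fully open); "grip_force": force on a finger pad.
Only numpy, scipy, OpenCV 4.12 (cv2) and the standard library are available. Lean on these libraries where they do the work, as an engineer would, in place of code of your own. Each camera call takes 0.05 s, during which the arm holds its last target. There are 200 camera calls.

### The job

A tube-post carrier full of blood samples waits behind the gate of the receiving chute. Swing the gate lever all the way open so that the carrier rolls out of the hood, run your hand along with it at its own speed and catch it softly against the fingers, without clamping it, so that it comes to a halt on the open rails well before the end stops. Then let it down slowly until it lies at rest against both end stops and take the hand away; it must not be knocked or run into the stops, the gate stays open and everything else on the bench stays where it is.

Things in the scene. Friction and masses are not known exactly. Their poses are not given: they have to be found in the camera images.
- track: Pair of aluminium rails of the receiving chute, falling to the robot's right. Origin midway between the rails on the running plane at the end-stop faces (low end, 50 mm above the table). y: uphill along the rails, x: across, away from the robot, z: normal to the running plane (0.047 rad off vertical). Strips at |x| 57 to 93 mm, open between; outer flanges to |x| 94 mm, 20 mm high.
- hood_mouth (a point): Middle of the top edge of the mouth of the fixed clear hood, at track x 0, y 308, z 78 mm. The hood covers the rails from y = 308 to 550 mm: sides out to |x| = 104 mm, top at z = 78 mm (88 mm at the mouth's trim); downhill of it the rails are open above. Behind it an end housing to y = 660 mm, as high; a grey delivery pipe joins the hood on its +x side.
- carrier: Capsule lying across the rails, 170 mm long: clear barrel of 50 mm diameter between two felt-ringed heads of 60 mm diameter (25 mm long) on which it rolls. Origin at its centre, x along its axis. Mass 0.45 kg (+-25 %). Centre at track y 471, z 30 mm behind the gate, y 30, z 30 mm against the stops. Free, it gains about 0.17 m/s2 (0.13 to 0.22), to about 0.25 m/s at the mouth.
- gate (a joint): Gate angle, rad: 0 closed (flap upright before the barrel), 1.3 fully open (flap folded downhill below the running plane; the carrier is clear of it from about 0.8). Axis along track x at y 450, z -20 mm. Stiff hinge of about 0.08 N m, stays where it is left.
- gate_knob (a point): Middle of the black grip bar of the gate lever: 18 mm diameter, 48 mm long along track x, beside the hood on the robot's side, at track x -138 mm. It swings 130 mm about the gate axis: gate 0: y 529, z 83 mm; 0.65: y 450, z 110 mm; 1.3: y 371, z 83 mm. Push it downhill (track -y) with about 1 N.
- stops: The two fixed end stops with rubber pads at the low end, one on each rail at |x| 60 to 94 mm, 38 mm above the running plane; pad faces at track y = 0, brackets to y = -18 mm. Origin and axes as the track. Between them the end is open, 120 mm wide, for the hand.
- reagent_a: Bystander: white reagent bottle, 66 mm diameter, 130 mm high, origin under its middle. Leave alone.
- reagent_b: Bystander: white reagent bottle like the other. Leave alone.
- sanitiser: Bystander: clear bottle, 60 mm diameter, 150 mm high. Leave alone.
- kit_box: Bystander: paper carton 120 x 160 x 100 mm high. Leave alone.
- cup_a: Bystander: clear specimen cup, 64 mm diameter, 70 mm high, to the right of the chute. Leave alone.
- tube_rack: Bystander: white sample-tube rack 90 x 200 mm, 94 mm high with its tubes, on the robot's side of the rails. Leave alone.
- spare: Bystander: another carrier of the same kind standing on one head beyond the rails, 170 mm high, origin under its middle. Leave alone.

How it is judged:
By the outcome, as a careful person would: the job done as asked, in the order asked, and still so for the second after the job is handed in, with the robot touching nothing.
It also fails if it takes over 35 s, if anything falls off the work surface, if the arm or the gripper's body presses on something with over 40 N, if the wrist force passes 120 N, or if a joint passes its speed limit or range.

## Working session

There is one attempt and no reset: what is moved stays moved. The work goes in short steps, Python scripts to look and compute and a tool call to move; the robot and the scene stay as the last step left them, time stands still between calls to the robot, and variables do not carry over. Pictures are saved under pics/ and viewed, at most 10 in all, crops included, and the job is handed in when it is done.

Besides the shell and the picture viewer there is one more tool, called after "Request:" as a command line: name --pt "numbers of a row" for each row, then --argument value for the rest. arm_command: Moves the arm, as the interface text tells. Its arguments: {"type":"object","properties":{"jaw":{"type":"array"},"translation":{"type":"array"},"twist":{"type":"array"},"squeeze":{"type":"number"}},"required":["jaw","translation","twist"]}

```bash
mkdir -p pics; ls; python3 - <<'E'
from rig import monitor, camera, camera_model
import cv2,numpy as np
print(monitor.read_state())
for n in("scene","side"):
    p,d=camera(n); np.savez(f"{n}0.npz",p=p,d=d,**camera_model(n))
    cv2.imwrite(f"pics/{n}0.png",cv2.resize(p[:,:,::-1],(800,600)))
    print(camera_model(n))
E
```

```text
pics
{'t': 0.0, 'joint_positions': array([ 1.1773079 ,  0.60012649, -0.0025557 ,  1.60014079,  0.00182781,
        0.94288265, -0.07978597]), 'dq': array([ 0.00117936, -0.00023898, -0.00140044,  0.00142171, -0.00045772,
       -0.00048683,  0.00073973]), 'effort': array([-1.95806783e-04, -7.65071440e+01,  1.49720594e+00, -2.52354920e+01,
       -5.24078705e-02,  1.67546124e-02,  1.57714594e-04]), 'eef_pos': array([ 0.2256712 , -0.68844573,  0.20595492]), 'orientation': array([-3.10075686e+00, -4.95448675e-01,  6.28270543e-04]), 'contact_force': array([ 0.96115201, -0.60912022, -0.41604334]), 'wrist_torque': array([ 0.04493653, -0.02527242, -0.0198433 ]), 'grip_force': 0.0, 'gripper_width': 1.0025323886315056}
{'camera_matrix': array([[469.89946844,   0.        , 283.24070114],
       [  0.        , 469.89946844, 214.67361218],
       [  0.        ,   0.        ,   1.        ]]), 'T': array([[-0.66582947, -0.57464785,  0.47586863,  1.26390947],
       [ 0.74609729, -0.5155121 ,  0.42140968,  0.5409843 ],
       [ 0.00315387,  0.63563128,  0.77198635,  1.26191932],
       [ 0.        ,  0.        ,  0.        ,  1.        ]])}
{'camera_matrix': array([[421.86516129,   0.        , 286.92310601],
       [  0.        , 421.86516129, 208.44560736],
       [  0.        ,   0.        ,   1.        ]]), 'T': array([[-0.98517717,  0.09291391, -0.14419759,  0.38664015],
       [-0.17066736, -0.61558005,  0.76937238,  0.95804975],
       [-0.01727977,  0.78257793,  0.62231278,  0.93460151],
       [ 0.        ,  0.        ,  0.        ,  1.        ]])}
```

View pics/scene0.png

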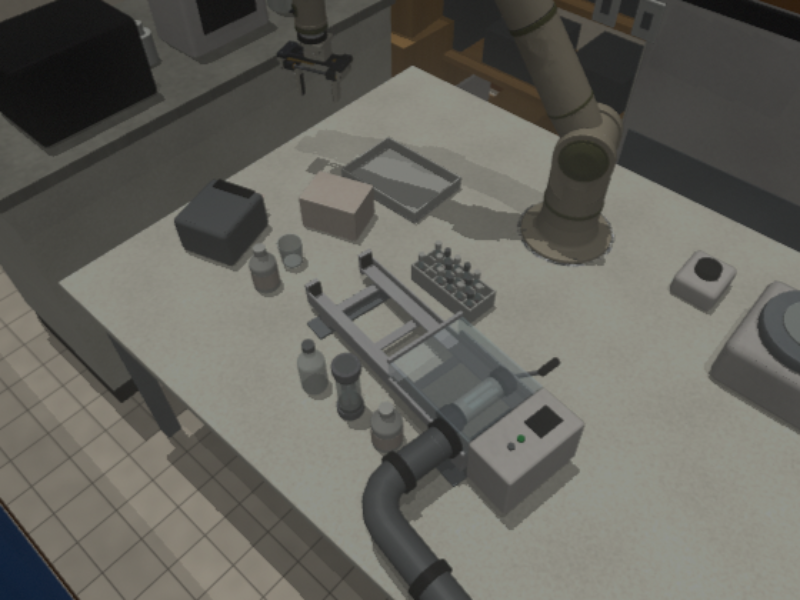

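View pics/side0.png

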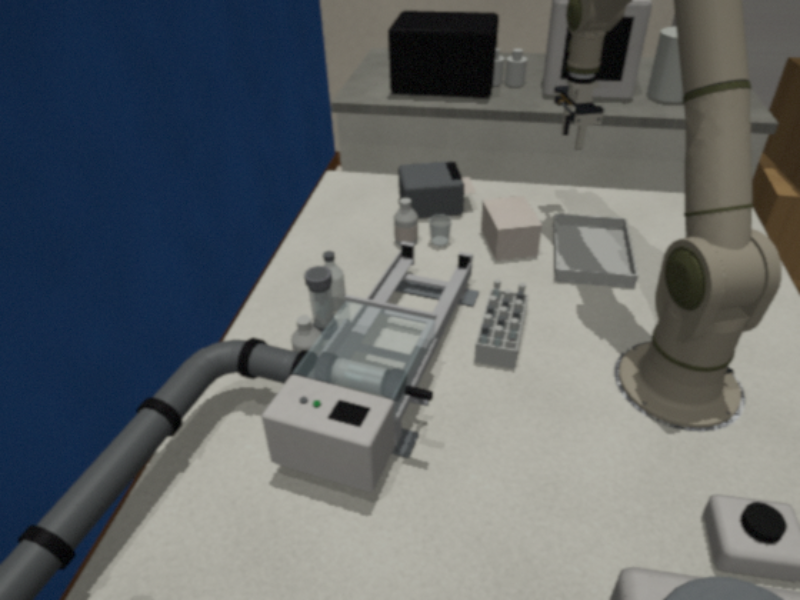

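Scene: stops at about (315,288)/(367,258), knob at (548,367). Side: stops at (407,250)/(466,262), knob at (419,393), tube rack to the robot's side. Enlarging to localise.

```bash
python3 - <<'E'
import cv2,numpy as np
def crop(n,x,y,w,h,s):
    p=np.load(f"{n}0.npz")["p"][y:y+h,x:x+w,::-1]
    im=cv2.resize(p,None,fx=s,fy=s,interpolation=cv2.INTER_CUBIC)
    im=cv2.convertScaleAbs(im,alpha=1.3,beta=10)
    for i in range(0,w,20): cv2.putText(im,str(x+i),(i*s,10),0,.4,(0,0,255),1);cv2.line(im,(i*s,12),(i*s,18),(0,0,255),1)
    for j in range(0,h,20): cv2.putText(im,str(y+j),(0,j*s+4),0,.4,(0,0,255),1);cv2.line(im,(26,j*s),(34,j*s),(0,0,255),1)
    cv2.imwrite(f"pics/{n}0c.png",im)
crop("scene",205,165,200,150,4)
crop("side",180,160,160,120,5)
E
```

```text
(no output)
```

View pics/scene0c.png

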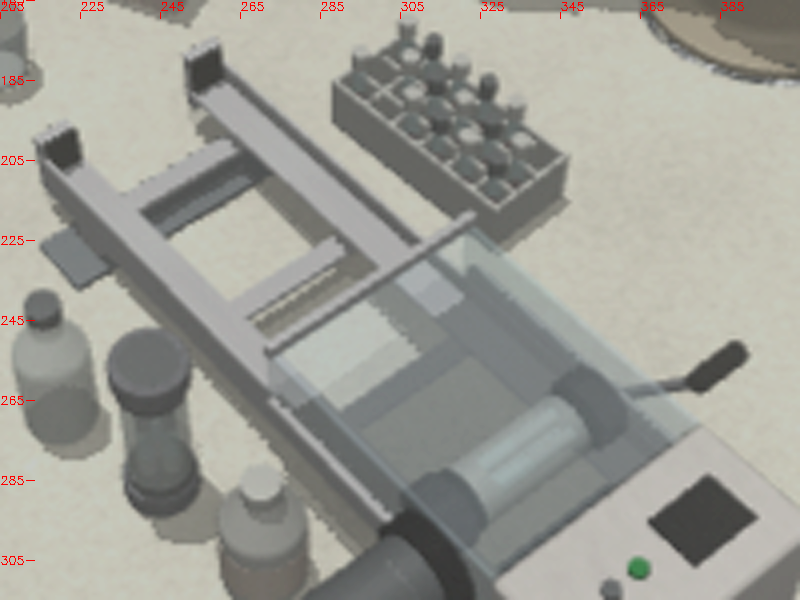

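View pics/side0c.png

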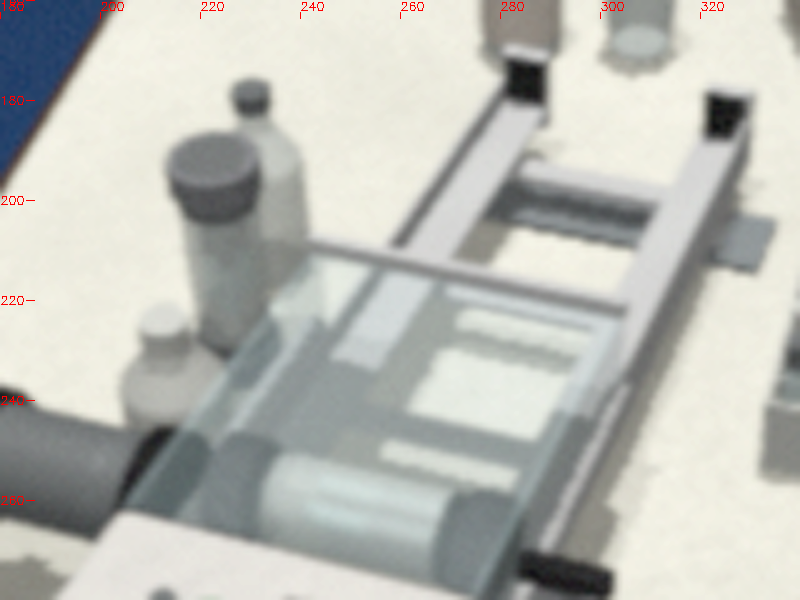

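Scene crop: trim ends at (475,215)/(268,352), knob (717,367), pads (205,65)/(58,148). Side crop: trim ends (308,243)/(630,305), knob (567,573), pads (527,80)/(727,115). Fitting the track pose.

```bash
cat > h.py <<'E'
import numpy as np, cv2
from scipy.spatial.transform import Rotation as R
from scipy.optimize import least_squares
def proj(C,P):
    T=C["T"];K=C["camera_matrix"]; c=(np.atleast_2d(P)-T[:3,3])@T[:3,:3]
    return np.c_[K[0,0]*c[:,0]/-c[:,2]+K[0,2],K[1,1]*c[:,1]/c[:,2]+K[1,2]]
def rot(yaw,tilt=0.047): return (R.from_euler('z',yaw)*R.from_euler('x',tilt)).as_matrix()
def unproj(C,uv,d):
    K=C["camera_matrix"];T=C["T"];uv=np.atleast_2d(uv);d=np.atleast_1d(d)
    c=np.c_[(uv[:,0]-K[0,2])*d/K[0,0],-(uv[:,1]-K[1,2])*d/K[1,1],-d]
    return c@T[:3,:3].T+T[:3,3]
E
python3 - <<'E'
from h import *
S=np.load("scene0.npz");D=np.load("side0.npz")
ps=[(475,215,-104,308,88),(268,352,104,308,88),(717,367,-138,529,83),(703,428,-104,550,78),(497,578,104,550,78),(222,45,-94,0,38),(187,61,-60,0,38),(222,83,-94,0,3)]
pd=[(308,243,104,308,88),(630,305,-104,308,88),(567,573,-138,529,83),(505,62,94,0,38),(548,68,60,0,38),(705,92,-60,0,38),(752,97,-94,0,38)]
ps=np.array(ps,float);pd=np.array(pd,float)
us=ps[:,:2]/4+[205,165]-.4;ud=pd[:,:2]/5+[180,160]-.4
def f(q):
    w=lambda a:(a[:,2:]/1000)@rot(q[2]).T+[q[0],q[1],.05]
    return np.r_[proj(S,w(ps))-us,proj(D,w(pd))-ud].ravel()
r=least_squares(f,[.6,-.3,0],loss='soft_l1')
print(r.x);print(f(r.x).reshape(-1,2).round(1))
q=r.x;M=rot(q[2]);O=np.array([q[0],q[1],.05])
np.savez("track.npz",M=M,O=O)
# depth check: points of both cameras in track frame
for n,C in(("scene",S),("side",D)):
    d=C["d"];v,u=np.nonzero(d>0);P=unproj(C,np.c_[u,v],d[v,u]);L=(P-O)@M*1000
    rail=(abs(abs(L[:,0])-75)<10)&(L[:,1]>60)&(L[:,1]<260)&(abs(L[:,2])<12)
    A=np.c_[L[rail,:2],np.ones(rail.sum())];print(n,"rail z plane",np.linalg.lstsq(A,L[rail,2],rcond=None)[0].round(4))
    k=(L[:,1]>500)&(L[:,1]<560)&(L[:,0]<-110)&(L[:,0]>-170)&(L[:,2]>60);print("knob",k.sum(),np.median(L[k],0),L[k].min(0),L[k].max(0))
    fl=(L[:,1]>30)&(L[:,1]<280)&(L[:,2]>14)&(L[:,2]<24)&(abs(L[:,0])<110)
    print("flange x",np.percentile(L[fl&(L[:,0]<0),0],[5,50,95]),np.percentile(L[fl&(L[:,0]>0),0],[5,50,95]))
    for lo,hi,b in((-330,-110,'robotside'),(-330,330,'downhill')):
        k=(P[:,2]>.03)&(L[:,0]>lo)&(L[:,0]<hi)&(L[:,1]<(500 if b=='robotside' else -30))&(L[:,1]>-300)
        if k.any():print(b,L[k].min(0).round(),L[k].max(0).round())
E
```

```text
[ 0.55605829 -0.28502937 -0.16500393]
[[ 0.1 -1.9]
 [-2.1 -1.1]
 [ 0.8  0.2]
 [ 1.2 -3. ]
 [-2.6  1.5]
 [ 1.1  0.5]
 [ 1.9  1. ]
 [ 1.7 -1.8]
 [-0.6 -2.8]
 [ 1.  -1.4]
 [ 0.3  0.7]
 [-1.4 -1.4]
 [-1.2 -1. ]
 [-0.6 -0. ]
 [-0.7  0.6]]
scene rail z plane [-0.0021 -0.0056  1.6129]
knob 120 [-127.89560785  529.26861775   89.68456831] [-159.26528774  504.7498563    60.66756329] [-110.77839517  537.59669449   98.16989038]
flange x [-95.06781166 -91.48547197 -88.2485475 ] [89.52664093 93.03928284 95.18502022]
robotside [-326. -300.  -32.] [-110.  498.   70.]
downhill [-326. -300.  -15.] [201. -85.  91.]
side rail z plane [-0.001   0.0026 -0.2392]
knob 144 [-137.90691702  535.95436215   89.90068203] [-160.39193437  524.67567681   76.20987717] [-113.50928612  540.5968053    95.31723395]
flange x [-93.97995944 -92.26893393 -88.96489773] [89.19247178 91.12638876 94.33121458]
robotside [-328. -300.  -32.] [-110.  496.  579.]
downhill [-328. -300.  -16.] [200. -83. 579.]
```

```bash
python3 - <<'E'
from h import *
t=np.load("track.npz");M,O=t["M"],t["O"]
for n in("scene","side"):
    C=np.load(n+"0.npz");d=C["d"];v,u=np.nonzero(d>0);P=unproj(C,np.c_[u,v],d[v,u]);L=(P-O)@M*1000
    for s in(-1,1):
        x=L[:,0]*s
        k=(x>55)&(x<100)&(L[:,1]>-40)&(L[:,1]<30)&(L[:,2]>25)&(L[:,2]<50)
        print(n,s,"stop y pct",np.percentile(L[k,1],[5,25,50,75,95]).round(1),"x",np.percentile(x[k],[5,95]).round(1),"z",np.percentile(L[k,2],[5,95]).round(1),k.sum())
        for a,b in((60,100),(100,150),(150,200),(200,260)):
            k=(x>84)&(x<104)&(L[:,1]>a)&(L[:,1]<b)&(L[:,2]>12)&(L[:,2]<26);print("  fl",a,np.percentile(L[k,0],[10,50,90]).round(1),k.sum())
    k=(abs(L[:,0])<100)&(L[:,2]>80)&(L[:,2]<95)&(L[:,1]>280)&(L[:,1]<340);print("trim",np.percentile(L[k,1],[5,25,50,75,95]).round(1),k.sum())
    # objects around, z>40mm above table, list by connected components on grid
    k=(P[:,2]>.03)&(L[:,0]>-400)&(L[:,0]<300)&(L[:,1]>-350)&(L[:,1]<700)&(P[:,2]<.25)
    g=np.zeros((210,140),np.uint8);g[((L[k,1]+350)//5).astype(int),((L[k,0]+400)//5).astype(int)]=1
    nn,_,st,_=cv2.connectedComponentsWithStats(g)
    for s in st[1:]:
        if s[4]>25:print("obj x",s[0]*5-400,(s[0]+s[2])*5-400,"y",s[1]*5-350,(s[1]+s[3])*5-350)
E
```

```text
scene -1 stop y pct [-16.4 -11.8  -5.8  -1.    1.5] x [60.1 91.4] z [25.9 42.1] 63
  fl 60 [-94.1 -92.6 -89.7] 20
  fl 100 [-93.7 -90.5 -88.3] 27
  fl 150 [-92.2 -90.8 -89.1] 28
  fl 200 [-93.4 -91.  -88.9] 36
scene 1 stop y pct [-16.6 -10.9  -5.2  -2.    2.8] x [61.5 93.3] z [26.  41.7] 73
  fl 60 [89.8 93.3 94.6] 21
  fl 100 [90.5 92.7 94.5] 26
  fl 150 [90.  93.1 94.8] 31
  fl 200 [90.6 93.3 95.4] 36
trim [307.1 311.4 314.9 319.6 335.1] 326
obj x -270 -245 y -350 -270
obj x 10 230 y -350 -245
obj x -240 -50 y -320 -125
obj x -400 -265 y -240 -85
obj x 5 70 y -210 -135
obj x 100 165 y -165 -105
obj x -100 50 y -25 265
obj x -105 300 y -20 700
obj x -270 -155 y 55 270
obj x 175 235 y 150 210
obj x 150 210 y 245 310
obj x 130 200 y 350 420
obj x -160 -110 y 495 540
side -1 stop y pct [-14.7  -8.1  -2.2   1.8   5.3] x [60.9 91.8] z [25.9 40. ] 53
  fl 60 [-93.8 -92.5 -90.3] 10
  fl 100 [-93.3 -92.7 -90.7] 17
  fl 150 [-94.2 -92.6 -89.8] 21
  fl 200 [-93.6 -92.2 -89. ] 28
side 1 stop y pct [-16.3  -6.8  -1.7   0.4   4.2] x [60.8 90.8] z [25.7 40.1] 54
  fl 60 [89.1 91.1 94. ] 15
  fl 100 [89.8 91.  93.7] 21
  fl 150 [89.7 91.1 93.1] 23
  fl 200 [89.4 91.  93. ] 9
trim [309.6 314.3 317.2 318.9 331.5] 291
obj x 15 210 y -350 -240
obj x -235 -55 y -325 -120
obj x 10 70 y -205 -170
obj x 5 70 y -180 -130
obj x 95 165 y -155 -105
obj x -400 -295 y -110 -80
obj x -135 300 y -20 700
obj x -50 100 y -20 225
obj x -265 -160 y 55 270
obj x 170 220 y 155 210
obj x 145 210 y 250 315
obj x 135 195 y 355 420
obj x -165 -110 y 520 545
```

Pose is consistent to about 2 mm. First raise and turn the tool so that tool y runs along track x.

Request:
arm_command --jaw '[60,60,60,60,60,60,60,60]' --pt "0 0 -14" --pt "0 0 -14" --pt "0 0 -14" --pt "0 0 -14" --pt "0 0 -14" --pt "0 0 -14" --pt "0 0 -14" --pt "0 0 0" --twist '[-0.145,-0.145,-0.145,-0.145,-0.145,-0.145,-0.145,-0.075]'

```text
t: 0.9
eef_pos: [0.226, -0.6896, 0.3066]
orientation: [2.389, 2.037, -0.001]
contact_force: [-0.4, 0.1, -0.6]
gripper_width: 0.647
grip_force: 0.0
```

```bash
cat >> h.py <<'E'
t_=np.load("track.npz");M,O=t_["M"],t_["O"]
def st():
    from rig import monitor
    s=monitor.read_state();A=R.from_rotvec(s["orientation"]).as_matrix();p=s["eef_pos"]
    tip=(p+[0,0,-.019]-O)@M*1000
    yerr=np.arctan2(*(A[:2,1][::-1]))-np.arctan2(M[1,0],M[0,0])
    print("t",round(s["t"],2),"tip track",tip.round(1),"twist needed",round(-yerr,4)*-1,"F track",(s["contact_force"]@M).round(1),"w",round(s["gripper_width"],3),"tilt",A[:,2].round(3))
    return s,A,p
def to(A,p,*targets):
    for t in targets:
        w=O+M@(np.array(t)/1000)+[0,0,.019]
        d=A.T@(w-p)*1000;print("to",t,"tool mm",d.round(1),"world",w.round(3));p=w
E
python3 - <<'E'
from h import *
s,A,p=st();print(s["joint_positions"].round(2))
to(A,p,(-60,0,190),(-169,430,190),(-169,565,190),(-169,565,70))
E
```

```text
t 0.9 tip track [-259.2 -441.6  258.6] twist needed 0.0062 F track [-0.4  0.  -0.6] w 0.647 tilt [ 0.001 -0.002 -1.   ]
[ 1.36  0.54 -0.3   1.47  0.16  1.15  0.87]
to (-60, 0, 190) tool mm [443.2 201.9  47.2] world [ 0.495 -0.284  0.259]
to (-169, 430, 190) tool mm [ 430.2 -106.3  -21.2] world [0.458 0.158 0.279]
to (-169, 565, 190) tool mm [134.8   0.8  -6.6] world [0.481 0.291 0.285]
to (-169, 565, 70) tool mm [ 5.900e+00 -1.000e-01  1.199e+02] world [0.482 0.296 0.165]
```

Request:
arm_command --jaw '[60,60,60,60,60,60,60,60,60,60,60]' --pt "40 20 0" --pt "44 20 0" --pt "44 20 0" --pt "44 20 0" --pt "44 20 0" --pt "44 20 0" --pt "44 20 0" --pt "44 20 10" --pt "44 20 10" --pt "44 0 10" --pt "20 0 10" --twist '[0.006,0,0,0,0,0,0,0,0,0,0]'

```text
t: 2.0
eef_pos: [0.4813, -0.2652, 0.2644]
orientation: [-2.396, -2.03, -0.002]
contact_force: [-0.4, -0.5, -0.7]
gripper_width: 0.642
grip_force: 0.0
```

Request:
arm_command --jaw '[60,60,60,60,60,60,60,60,60,60,60,60]' --pt "30 0 0" --pt "45 -11 -2" --pt "45 -11 -2" --pt "45 -11 -2" --pt "45 -11 -2" --pt "45 -11 -2" --pt "45 -11 -2" --pt "45 -11 -2" --pt "45 -10 -2" --pt "45 -10 -2" --pt "45 -10 -2" --pt "30 0 0" --twist '[0,0,0,0,0,0,0,0,0,0,0,0]'

```text
t: 3.2
eef_pos: [0.4597, 0.2545, 0.2851]
orientation: [-2.398, -2.028, -0.001]
contact_force: [-0.2, -0.1, -0.7]
gripper_width: 0.65
grip_force: 0.0
```

```bash
python3 - <<'E'
from h import *
s,A,p=st();print(s["joint_positions"].round(2))
to(A,p,(-169,565,190),(-169,565,72))
E
```

```text
t 3.2 tip track [-183.7  525.9  191.6] twist needed -0.0018 F track [-0.2 -0.2 -0.7] w 0.65 tilt [ 0.     0.001 -1.   ]
[-0.14  0.32 -0.61  1.93  0.23  0.95 -1.03]
to (-169, 565, 190) tool mm [39.1 14.6 -0.2] world [0.481 0.291 0.285]
to (-169, 565, 72) tool mm [  5.4   0.  117.9] world [0.482 0.296 0.167]
```

Request:
arm_command --jaw '[60,60,60,60,60,60]' --pt "40 14 0" --pt "4 0 40" --pt "0 0 40" --pt "0 0 38" --pt "0 0 0" --pt "0 0 0" --twist '[0,0,0,0,0,0]'

```text
t: 3.8
eef_pos: [0.482, 0.2921, 0.167]
orientation: [-2.401, -2.025, 0.002]
contact_force: [-0.0, 0.3, 1.2]
gripper_width: 0.648
grip_force: 0.0
```

```bash
python3 - <<'E'
from h import *
from rig import camera,camera_model
s,A,p=st();C=camera_model("side")
pic,d=camera("side")
v,u=np.nonzero(d>0);L=(unproj(C,np.c_[u,v],d[v,u])-O)@M*1000
k=(L[:,0]>-240)&(L[:,0]<-115)&(L[:,1]>480)&(L[:,1]<620)&(L[:,2]>60)&(L[:,2]<150)
im=cv2.resize(pic[200:320,230:390,::-1],None,fx=5,fy=5,interpolation=cv2.INTER_CUBIC);cv2.imwrite("pics/a.png",im)
print(proj(C,O+M@np.array([-.138,.529,.083])))
E
```

```text
t 3.8 tip track [-167.8  561.2   71.8] twist needed -0.0046 F track [-0.1  0.3  1.2] w 0.648 tilt [-0.001 -0.    -1.   ]
[[293.29399284 274.90183551]]
```

View pics/a.png

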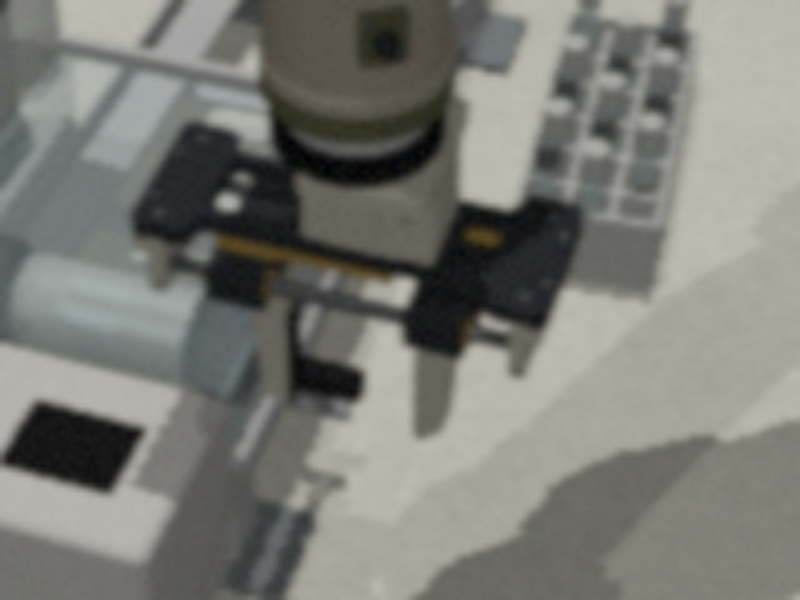

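The finger (275,350) stands just uphill of the knob (330,378), clear of hood and housing. Approach to contact gently, slightly lower.

Request:
arm_command --jaw '[60,60,60,60,60,60]' --pt "-6 -4 6" --pt "-6 0 0" --pt "-5 0 0" --pt "-5 0 0" --pt "-5 0 0" --pt "0 0 0" --twist '[0,0,0,0,0,0]'

```text
t: 4.45
eef_pos: [0.4738, 0.265, 0.161]
orientation: [2.403, 2.023, -0.0]
contact_force: [-0.6, -0.1, 0.3]
gripper_width: 0.645
grip_force: 0.0
```

```bash
python3 - <<'E'
from h import *
from rig import camera,camera_model
s,A,p=st();print(s["contact_force"])
for n in("scene","side"):
    C=camera_model(n);pic,d=camera(n);np.savez(f"g1{n}.npz",p=pic,d=d,**C)
    v,u=np.nonzero(d>0);L=(unproj(C,np.c_[u,v],d[v,u])-O)@M*1000
    c=pic[v,u].max(1)
    k=(L[:,0]>-165)&(L[:,0]<-112)&(L[:,1]>440)&(L[:,1]<560)&(L[:,2]>60)&(L[:,2]<110)
    k&=c<70
    print(n,k.sum(),np.median(L[k],0),L[k].min(0).round(),L[k].max(0).round())
E
```

```text
t 4.45 tip track [-171.5  532.8   67. ] twist needed -0.0059 F track [-0.5 -0.2  0.3] w 0.645 tilt [ 0. -0. -1.]
[-0.56323809 -0.08487308  0.30796025]
scene 81 [-125.73674989  531.66958175   89.84542847] [-158.  511.   61.] [-112.  541.  108.]
side 121 [-140.15195588  537.00288051   90.2037327 ] [-161.  523.   78.] [-112.  546.  109.]
```

```bash
python3 - <<'E'
from h import *
a=np.load("g1side.npz")["p"][215:315,235:335,::-1];b=np.load("g1scene.npz")["p"][215:315,340:440,::-1]
cv2.imwrite("pics/b.png",np.hstack([cv2.resize(i,(400,400),interpolation=cv2.INTER_CUBIC) for i in(a,b)]))
for n in("side","scene"):
    print(n,proj(np.load(f"g1{n}.npz"),np.array([O+M@np.array(q)/1 for q in([-.138,.529,.083],[-.138,.516,.091])])).round(1))
E
```

```text
side [[293.3 274.9]
 [295.  269.1]]
scene [[384.6 256.6]
 [381.6 252.1]]
```

View pics/b.png

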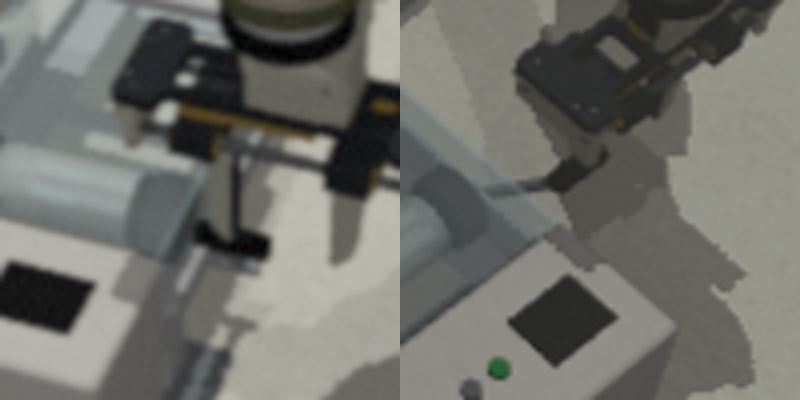

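```bash
python3 - <<'E'
from h import *
C=np.load("g1side.npz");S=np.load("g1scene.npz")
q=np.array([[-.132,.533,.067],[-.132,.533,.1],[-.132,.533,.13],[-.21,.533,.067]])
print(proj(C,O+q@M.T).round(1),proj(S,O+q@M.T).round(1))
print("pre",proj(C,O+np.array([[-.129,.561,.072],[-.206,.561,.072]])@M.T))
d=C["d"]
for v in range(250,284,3):
    L=(unproj(C,np.c_[np.arange(284,306,3),np.full(8,v)],d[v,284:306:3])-O)@M*1000
    print(v," ".join("%d,%d,%d"%tuple(l) for l in L))
E
```

```text
[[290.4 280. ]
 [290.5 270.4]
 [290.5 261.4]
 [320.7 287.7]] [[383.5 261.9]
 [385.  255. ]
 [386.5 248.4]
 [402.  247.9]]
pre [[285.55580546 286.15442804]
 [316.02288854 293.98190829]]
250 -130,574,201 -137,574,202 -142,567,197 -148,563,196 -97,384,31 -102,372,23 -82,275,-63 -92,275,-60
253 -130,575,192 -137,573,193 -135,547,169 -151,572,196 -156,566,192 -164,569,197 -170,568,198 -176,566,198
256 -91,465,77 -127,545,156 -135,547,161 -140,539,155 -102,397,22 -83,307,-61 -92,304,-61 -178,570,193
259 -95,477,78 -127,544,146 -135,547,151 -140,539,146 -93,370,-16 -86,318,-63 -95,314,-64 -103,308,-67
262 -97,483,73 -128,548,140 -134,544,139 -140,538,135 -81,331,-65 -90,330,-63 -100,330,-61 -108,326,-62
265 -95,477,56 -126,543,125 -134,544,129 -140,539,126 -85,344,-66 -94,342,-65 -102,336,-67 -111,333,-67
268 -96,482,51 -127,546,118 -135,545,120 -140,539,116 -88,354,-68 -98,352,-66 -107,352,-64 -115,348,-65
271 -115,534,93 -127,545,108 -135,546,112 -140,538,105 -92,365,-69 -103,368,-63 -110,361,-67 -119,359,-65
274 -117,538,88 -124,537,89 -134,545,100 -139,535,92 -146,534,93 -153,531,93 -159,527,91 -122,371,-66
277 -100,492,28 -124,537,79 -132,538,83 -139,536,83 -147,537,87 -155,538,90 -159,526,80 -127,386,-63
280 -104,502,28 -96,459,-15 -105,458,-13 -120,477,9 -121,453,-13 -155,538,80 -121,397,-66 -130,394,-66
283 -94,477,-10 -84,423,-66 -92,419,-68 -99,413,-71 -122,458,-18 -128,450,-25 -124,406,-69 -133,404,-68
```

```bash
python3 - <<'E'
from h import *
for n,f in(("side","g1side.npz"),("scene","g1scene.npz"),("side0","side0.npz"),("scene0","scene0.npz")):
    C=np.load(f);d=C["d"];v,u=np.nonzero(d>0);P=unproj(C,np.c_[u,v],d[v,u])
    if f[0]=="g":
        L=(P-O)@M*1000;
        for c in(-210,-132):
            k=(abs(L[:,0]-c)<14)&(abs(L[:,1]-533)<30)&(L[:,2]>60)&(L[:,2]<150)
            print(n,c,k.sum(),"min",L[k].min(0).round(),"max",L[k].max(0).round())
            for z in range(60,150,10):
                kk=k&(L[:,2]>=z)&(L[:,2]<z+10)
                if kk.any():print("  z",z,kk.sum(),"x",L[kk,0].min().round(),L[kk,0].max().round(),"y",L[kk,1].min().round(),L[kk,1].max().round())
    else:
        D=P-[.2257,-.688,.206];k=(np.hypot(D[:,0],D[:,1])<.075)&(D[:,2]<.06)&(D[:,2]>-.08)
        if k.any():print(n,k.sum(),np.sort(D[k,2])[:8].round(3))
E
```

```text
side -210 109 min [-217.  530.   99.] max [-201.  548.  150.]
  z 90 2 x -205.0 -203.0 y 544.0 546.0
  z 100 15 x -215.0 -202.0 y 537.0 547.0
  z 110 22 x -216.0 -202.0 y 530.0 547.0
  z 120 21 x -216.0 -201.0 y 534.0 548.0
  z 130 25 x -217.0 -201.0 y 532.0 548.0
  z 140 24 x -217.0 -201.0 y 532.0 548.0
side -132 185 min [-146.  523.   78.] max [-118.  548.  149.]
  z 70 3 x -145.0 -125.0 y 536.0 538.0
  z 80 35 x -146.0 -120.0 y 523.0 540.0
  z 90 25 x -145.0 -118.0 y 525.0 542.0
  z 100 21 x -141.0 -127.0 y 529.0 546.0
  z 110 20 x -141.0 -127.0 y 532.0 547.0
  z 120 26 x -141.0 -127.0 y 530.0 548.0
  z 130 27 x -141.0 -124.0 y 531.0 547.0
  z 140 28 x -141.0 -125.0 y 529.0 548.0
scene -210 42 min [-213.  526.   99.] max [-198.  545.  144.]
  z 90 1 x -202.0 -202.0 y 540.0 540.0
  z 100 7 x -210.0 -198.0 y 537.0 542.0
  z 110 12 x -213.0 -198.0 y 536.0 544.0
  z 120 9 x -210.0 -200.0 y 526.0 543.0
  z 130 10 x -213.0 -200.0 y 527.0 545.0
  z 140 3 x -204.0 -200.0 y 531.0 534.0
scene -132 64 min [-146.  521.   80.] max [-119.  543.  120.]
  z 80 19 x -146.0 -119.0 y 521.0 538.0
  z 90 24 x -136.0 -119.0 y 522.0 541.0
  z 100 10 x -139.0 -127.0 y 525.0 541.0
  z 110 11 x -138.0 -124.0 y 524.0 543.0
side0 124 [0.011 0.012 0.013 0.013 0.014 0.014 0.014 0.016]
scene0 111 [0.011 0.012 0.014 0.014 0.015 0.016 0.016 0.017]
```

The fingertips actually sit about 31 mm higher than I assumed (tip ≈ TCP z + 12 mm in both cameras), so the finger skimmed over the knob; the knob hasn't moved. I'll back off, lower it and approach again.

Request:
arm_command --jaw '[60,60,60,60,60,60,60]' --pt "30 0 0" --pt "0 0 0" --pt "0 0 16" --pt "0 0 15" --pt "-10 0 0" --pt "-4 0 0" --pt "0 0 0" --twist '[0,0,0,0,0,0,0]'

```text
t: 5.25
eef_pos: [0.4766, 0.2807, 0.1304]
orientation: [2.403, 2.023, -0.0]
contact_force: [0.1, 0.2, -0.7]
gripper_width: 0.648
grip_force: 0.0
```

```bash
sed -i 's/tip=(p+\[0,0,-.019\]/tip=(p+[0,0,.012]/; s/+\[0,0,.019\]/-[0,0,.012]/' h.py; cat >> h.py <<'E'
def fingers():
    from rig import camera,camera_model
    s,A,p=st();tip=(p+[0,0,.012]-O)@M*1000
    for n in("side","scene"):
        C=camera_model(n);pic,d=camera(n);v,u=np.nonzero(d>0);L=(unproj(C,np.c_[u,v],d[v,u])-O)@M*1000-tip
        k=(abs(abs(L[:,0])-38)<12)&(abs(L[:,1])<30)&(L[:,2]>-40)&(L[:,2]<60)
        k=k&(L[:,0]<0)
        print(n,"finger rel z low",np.sort(L[k,2])[:6].round(),"y",np.percentile(L[k,1],[3,97]).round())
        L+=tip;k=(L[:,0]>-165)&(L[:,0]<-144)&(L[:,1]>350)&(L[:,1]<560)&(L[:,2]>60)&(L[:,2]<125)&(pic[v,u].max(1)<75)
        if k.any():print("   knob",k.sum(),np.median(L[k],0).round())
E
python3 -c "
from h import *
fingers()"
```

```text
t 5.25 tip track [-171.3  548.7   66.7] twist needed -0.006 F track [ 0.1  0.2 -0.7] w 0.648 tilt [ 0. -0. -1.]
side finger rel z low [0. 1. 3. 3. 5. 7.] y [ 3. 13.]
   knob 44 [-152.  537.   90.]
scene finger rel z low [-1. -1.  3.  5.  5. 10.] y [-7. 10.]
```

Request:
arm_command --jaw '[60,60,60,60]' --pt "-5 0 0" --pt "-5 0 0" --pt "-5 0 0" --pt "0 0 0" --twist '[0,0,0,0]'

```text
t: 5.75
eef_pos: [0.4738, 0.2659, 0.1298]
orientation: [2.402, 2.024, -0.001]
contact_force: [0.0, 0.0, 0.3]
gripper_width: 0.649
grip_force: 0.0
```

```bash
python3 -c "
from h import *
fingers()"
```

```text
t 5.75 tip track [-171.7  533.7   66.8] twist needed -0.0058 F track [0.  0.  0.3] w 0.649 tilt [-0.    -0.001 -1.   ]
side finger rel z low [-0.  0.  1.  4.  4.  5.] y [ 0. 13.]
   knob 42 [-152.  522.   99.]
scene finger rel z low [-0.  1.  3.  4.  6.  7.] y [-7.  9.]
```

Request:
arm_command --jaw '[60,60,60,60,60,60]' --pt "-8 0 0" --pt "-10 0 0.5" --pt "-10 0 0.5" --pt "-10 0 0.5" --pt "-6 0 0.5" --pt "0 0 0" --twist '[0,0,0,0,0,0]'

```text
t: 6.45
eef_pos: [0.4662, 0.2219, 0.1276]
orientation: [2.403, 2.023, -0.002]
contact_force: [-0.8, -0.1, 0.3]
gripper_width: 0.647
grip_force: 0.0
```

```bash
cat >> h.py <<'E'
def carrier():
    # barrel/heads: points above strips (heads, |x| 60..85), highest z
    from rig import camera,camera_model,monitor
    t=monitor.read_state()["t"]
    for n in("side","scene"):
        C=camera_model(n);pic,d=camera(n);np.savez(f"c_{n}.npz",p=pic,d=d,**C)
        v,u=np.nonzero(d>0);L=(unproj(C,np.c_[u,v],d[v,u])-O)@M*1000
        for s in(-1,1):
            k=(L[:,0]*s>61)&(L[:,0]*s<84)&(L[:,1]>5)&(L[:,1]<300)&(L[:,2]>15)&(L[:,2]<64)
            if k.sum()>6:
                Q=L[k];r=least_squares(lambda y:np.hypot(Q[:,1]-y[0],Q[:,2]-30)-30,[Q[:,1].mean()],loss='soft_l1',f_scale=3)
                print("  carrier",n,s,k.sum(),"t",round(t,2),"y",r.x.round(1),"rms",np.abs(r.fun).mean().round(1))
E
python3 -c "
from h import *
fingers()"
```

```text
t 6.45 tip track [-171.9  489.    66.7] twist needed -0.0066 F track [-0.8 -0.3  0.3] w 0.647 tilt [-0.001 -0.001 -1.   ]
side finger rel z low [3. 3. 3. 4. 5. 6.] y [ 1. 14.]
   knob 24 [-152.  479.  114.]
scene finger rel z low [-2.  2.  6.  6.  7.  7.] y [-7. 10.]
```

Knob at gate ≈0.48, contact offset 17 mm. Now the fast run: finish the gate, lift over the knob and cross to the open rails.

Request:
arm_command --jaw '[60,60,60,60,60,60,60,60,60,60,60,60]' --pt "-20 0 1" --pt "-28 0 1" --pt "-28 0 1" --pt "-22 0 1" --pt "-5 0 0.5" --pt "8 0 -12" --pt "0 10 -36" --pt "-34 32 0" --pt "-34 32 0" --pt "-36 32 0" --pt "-34 31 18" --pt "-32 32 20" --twist '[0,0,0,0,0,0,0,-0.006,0,0,0,0]'

```text
t: 7.75
eef_pos: [0.5907, -0.0672, 0.1334]
orientation: [2.395, 2.031, 0.002]
contact_force: [1.3, 0.7, -1.0]
gripper_width: 0.648
grip_force: 0.0
```

```bash
python3 - <<'E'
from h import *
from rig import camera,camera_model
s,A,p=st();C=camera_model("side");pic,d=camera("side");np.savez("g2side.npz",p=pic,d=d,**C)
im=cv2.resize(pic[180:300,200:360,::-1],None,fx=5,fy=5,interpolation=cv2.INTER_CUBIC)
for y in range(300,480,20):
    a=(proj(C,O+np.array([[-.085,y/1e3,.06],[.085,y/1e3,.06]])@M.T)-[200,180])*5
    a=a.astype(int)
    for q in a: cv2.circle(im,tuple(int(i) for i in q),2,(0,0,255),-1);cv2.putText(im,str(y),tuple(int(i) for i in q+[4,4]),0,.35,(0,0,255),1)
cv2.imwrite("pics/c.png",im)
v,u=np.nonzero(d>0);L=(unproj(C,np.c_[u,v],d[v,u])-O)@M*1000
k=(L[:,0]>-165)&(L[:,0]<-112)&(L[:,1]>340)&(L[:,1]<560)&(L[:,2]>60)&(L[:,2]<125)&(pic[v,u].max(1)<75);print("knob",k.sum(),np.median(L[k],0).round())
E
```

```text
t 7.75 tip track [ -1.6 224.8  85. ] twist needed 0.0007 F track [ 1.2  0.9 -1.1] w 0.648 tilt [ 0.002 -0.    -1.   ]
knob 102 [-136.  379.   89.]
```

View pics/c.png

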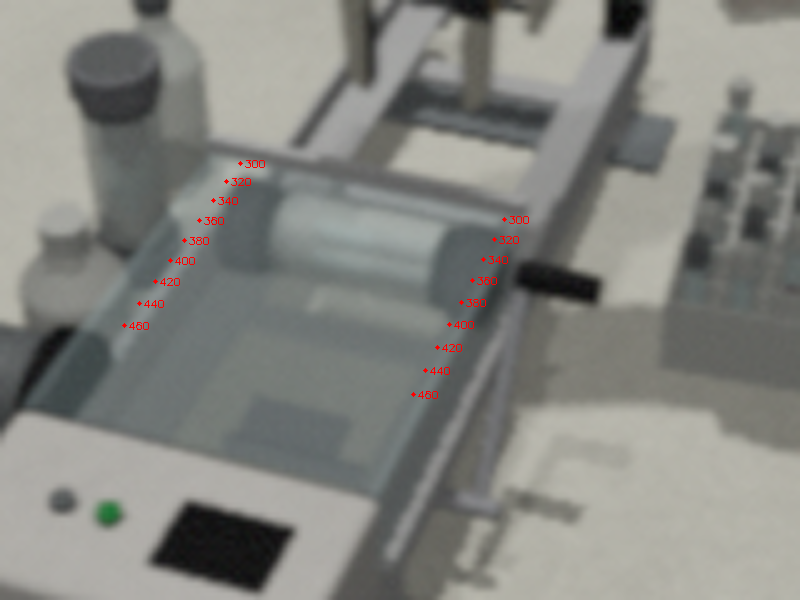

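Gate fully open (knob y≈372, z≈82). Carrier under the hood: heads at about (262,226) and (461,270) in the crop.

```bash
python3 - <<'E'
from h import *
C=np.load("g2side.npz")
for y in range(320,381,10):
    print(y,((proj(C,O+np.array([[.0725,y/1e3,.03],[-.0725,y/1e3,.03]])@M.T)-[199.6,179.6])*5).round().tolist())
E
```

```text
320 [[250.0, 227.0], [476.0, 277.0]]
330 [[244.0, 237.0], [470.0, 287.0]]
340 [[237.0, 246.0], [465.0, 297.0]]
350 [[231.0, 256.0], [459.0, 308.0]]
360 [[224.0, 266.0], [454.0, 318.0]]
370 [[217.0, 276.0], [448.0, 329.0]]
380 [[210.0, 286.0], [442.0, 340.0]]
```

```bash
python3 - <<'E'
from h import *
C=np.load("g2side.npz");im=cv2.resize(C["p"][205:260,235:315,::-1],None,fx=10,fy=10,interpolation=cv2.INTER_CUBIC)
im=cv2.convertScaleAbs(im,alpha=1.6)
a=np.linspace(0,2*np.pi,60)
for y,c in((310,(0,0,255)),(330,(0,255,0))):
    for x in(.085,.06,-.06,-.085):
        q=np.c_[0*a+x,y/1e3+.03*np.cos(a),.03+.03*np.sin(a)]
        uv=(proj(C,O+q@M.T)-[234.5,204.5])*10
        cv2.polylines(im,[uv.astype(np.int32)],True,c,1)
cv2.imwrite("pics/d.png",im)
E
```

```text
(no output)
```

View pics/d.png

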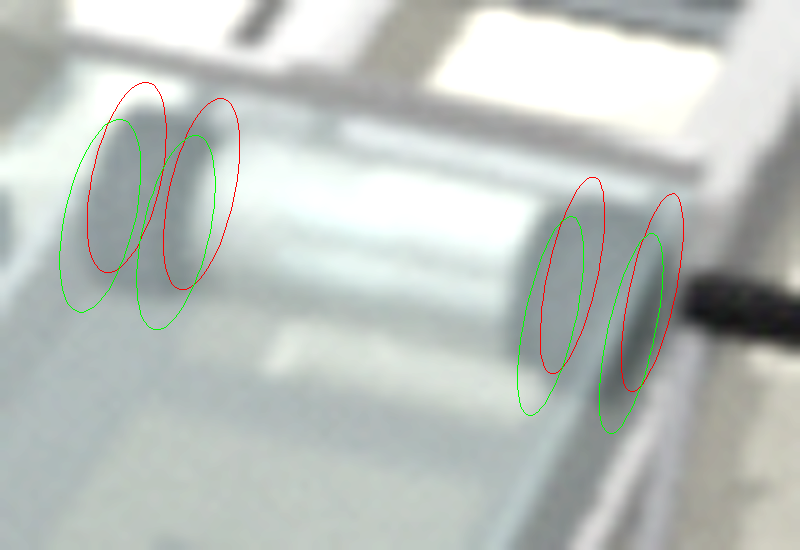

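Carrier at y≈314 at t=7.75, consistent with ~0.26 m/s. Drop the hand in ahead of it, then measure once.

Request:
arm_command --jaw '[60]' --pt "-14 1.6 46" --twist '[0]'

```text
t: 7.9
eef_pos: [0.5929, -0.0806, 0.0894]
orientation: [2.395, 2.026, 0.009]
contact_force: [0.5, 1.0, -0.6]
gripper_width: 0.644
grip_force: 0.0
```

```bash
python3 - <<'E'
from h import *
from rig import camera,camera_model
s,A,p=st();C=camera_model("side");pic,d=camera("side");np.savez("g3side.npz",p=pic,d=d,**C)
v,u=np.nonzero(d>0);L=(unproj(C,np.c_[u,v],d[v,u])-O)@M*1000
for lo,hi,r in((-84,-61,30),(61,84,30),(-55,55,25)):
    k=(L[:,0]>lo)&(L[:,0]<hi)&(L[:,1]>230)&(L[:,1]<306)&(L[:,2]>12)&(L[:,2]<66)
    if k.sum()>4:
        Q=L[k];f=least_squares(lambda y:np.hypot(Q[:,1]-y[0],Q[:,2]-30)-r,[Q[:,1].mean()],loss='soft_l1',f_scale=3)
        print(lo,k.sum(),f.x,np.abs(f.fun).mean(),Q.min(0).round(),Q.max(0).round())
im=cv2.resize(pic[190:245,235:315,::-1],None,fx=10,fy=10,interpolation=cv2.INTER_CUBIC);im=cv2.convertScaleAbs(im,alpha=1.4)
a=np.linspace(0,2*np.pi,60)
for y,c in((270,(0,0,255)),(290,(0,255,0))):
    for x in(.085,.06,-.06,-.085):
        q=np.c_[0*a+x,y/1e3+.03*np.cos(a),.03+.03*np.sin(a)]
        cv2.polylines(im,[((proj(C,O+q@M.T)-[234.5,189.5])*10).astype(np.int32)],True,c,1)
cv2.imwrite("pics/e.png",im)
E
```

```text
t 7.9 tip track [  2.8 209.9  41.6] twist needed -0.0018 F track [ 0.3  1.  -0.6] w 0.644 tilt [ 0.008  0.    -1.   ]
-84 11 [284.73376834] 2.76244819548129 [-84. 254.  13.] [-61. 275.  61.]
61 6 [281.42589812] 1.0118181908419963 [ 63. 261.  52.] [ 83. 276.  62.]
```

View pics/e.png

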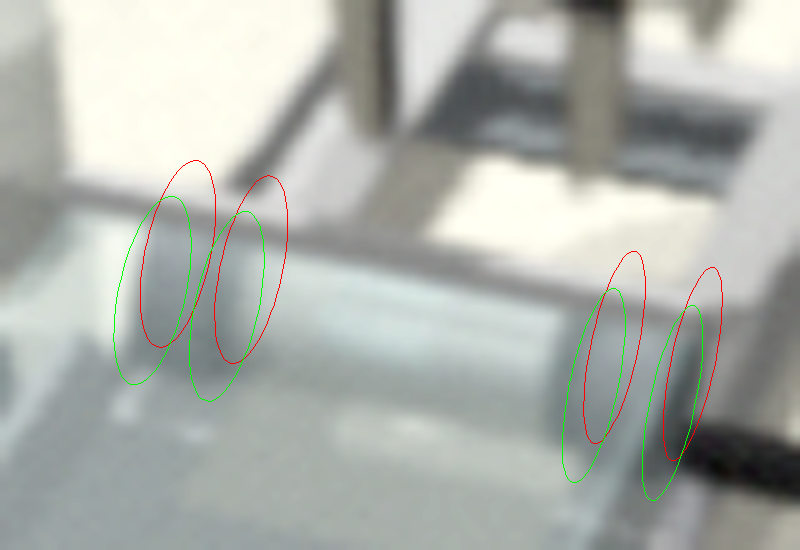

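Carrier at y≈276 at t=7.90 (0.25 m/s); about 17 mm gap left. Run along and slow down gently.

Request:
arm_command --jaw '[60,60,60,60,60,60,60,60,60,60]' --pt "-22 -2.5 28" --pt "-23 0 1" --pt "-25 0 1" --pt "-22 0 1" --pt "-17 0 1" --pt "-12 0 0.5" --pt "-7 0 0.5" --pt "-3 0 0" --pt "-1 0 0" --pt "0 0 0" --twist '[0,0,0,0,0,0,0,0,0,0]'

```text
t: 8.95
eef_pos: [0.5646, -0.2087, 0.0544]
orientation: [-2.395, -2.033, -0.0]
contact_force: [0.2, -0.8, 0.2]
gripper_width: 0.643
grip_force: 0.3
```

```bash
python3 -c "
from h import *
st();carrier();st();carrier()"
```

```text
t 8.95 tip track [-4.1 77.4 12.8] twist needed 0.0019 F track [ 0.3 -0.8  0.2] w 0.643 tilt [ 0.  0. -1.]
  carrier side -1 129 t 8.95 y [111.8] rms 5.2
  carrier side 1 117 t 8.95 y [112.7] rms 3.3
  carrier scene -1 107 t 8.95 y [109.7] rms 1.9
  carrier scene 1 129 t 8.95 y [110.] rms 2.6
t 9.05 tip track [-4.1 77.4 12.8] twist needed 0.002 F track [-0.   0.3  0.7] w 0.643 tilt [ 0.  0. -1.]
  carrier side -1 129 t 9.05 y [112.] rms 5.1
  carrier side 1 108 t 9.05 y [112.7] rms 2.0
  carrier scene -1 114 t 9.05 y [109.5] rms 1.9
  carrier scene 1 130 t 9.05 y [110.6] rms 2.6
```

Caught: carrier at rest at y≈111 against the fingers. Let it down slowly.

Request:
arm_command --jaw '[60,60,60,60,60,60,60,60,60,60,60,60]' --pt "-1 0 0" --pt "-2 0 0" --pt "-3 0 0" --pt "-4 0 0.5" --pt "-5 0 0" --pt "-5 0 0.5" --pt "-5 0 0" --pt "-5 0 0.5" --pt "-5 0 0" --pt "-5 0 0.5" --pt "-5 0 0" --pt "-5 0 0.5" --twist '[0,0,0,0,0,0,0,0,0,0,0,0]'

```text
t: 10.35
eef_pos: [0.5562, -0.2592, 0.0518]
orientation: [2.396, 2.032, -0.0]
contact_force: [0.0, 0.2, 0.3]
gripper_width: 0.648
grip_force: 0.0
```

Request:
arm_command --jaw '[60,60,60,60,60,60,60]' --pt "-4 0 0.5" --pt "-4 0 0" --pt "-3 0 0.5" --pt "-3 0 0" --pt "-2 0 0" --pt "-1 0 0" --pt "0 0 0" --twist '[0,0,0,0,0,0,0]'

```text
t: 11.05
eef_pos: [0.5534, -0.2757, 0.0508]
orientation: [2.396, 2.032, -0.0]
contact_force: [-0.1, -0.5, 0.9]
gripper_width: 0.643
grip_force: 0.3
```

```bash
python3 -c "
from h import *
st();carrier()"
```

```text
t 11.05 tip track [-4.1  9.4 12.4] twist needed 0.001 F track [-0.  -0.5  1. ] w 0.643 tilt [-0. -0. -1.]
  carrier side -1 121 t 11.05 y [44.6] rms 3.3
  carrier side 1 108 t 11.05 y [44.5] rms 1.9
  carrier scene -1 110 t 11.05 y [41.7] rms 2.0
  carrier scene 1 122 t 11.05 y [43.5] rms 2.4
```

Request:
arm_command --jaw '[60,60,60,60,60,60,60,60,60,60,60,60]' --pt "-1 0 0" --pt "-1 0 0" --pt "-1 0 0" --pt "-1 0 0.5" --pt "-1 0 0" --pt "-1 0 0" --pt "-1 0 0" --pt "-0.7 0 0" --pt "-0.7 0 0" --pt "-0.7 0 0" --pt "-0.7 0 0" --pt "-0.7 0 0" --twist '[0,0,0,0,0,0,0,0,0,0,0,0]'

```text
t: 12.35
eef_pos: [0.5518, -0.2859, 0.0503]
orientation: [2.396, 2.032, 0.0]
contact_force: [0.2, -0.2, 0.6]
gripper_width: 0.644
grip_force: 0.1
```

Request:
arm_command --jaw '[60,60,60,60,60,60,60,60,60,60,60,60]' --pt "-0.6 0 0" --pt "-0.6 0 0" --pt "-0.6 0 0" --pt "-0.6 0 0" --pt "-0.6 0 0" --pt "-0.6 0 0" --pt "-0.6 0 0" --pt "-0.6 0 0" --pt "-0.6 0 0" --pt "-0.6 0 0" --pt "-0.6 0 0" --pt "-0.6 0 0" --twist '[0,0,0,0,0,0,0,0,0,0,0,0]'

```text
t: 13.55
eef_pos: [0.5505, -0.2931, 0.0503]
orientation: [-2.396, -2.032, 0.0]
contact_force: [-0.1, -0.3, 0.2]
gripper_width: 0.647
grip_force: 0.0
```

```bash
python3 -c "
from h import *
st();carrier()"
```

```text
t 13.55 tip track [-4.1 -8.2 12.7] twist needed 0.0009 F track [-0.  -0.3  0.2] w 0.647 tilt [-0. -0. -1.]
  carrier side -1 112 t 13.55 y [32.] rms 3.0
  carrier side 1 103 t 13.55 y [32.2] rms 1.9
  carrier scene -1 102 t 13.55 y [28.7] rms 2.0
  carrier scene 1 115 t 13.55 y [29.8] rms 2.1
```

The carrier lies on both stops (the hand moved 17.6 mm, the carrier 13). Back off slowly, then up.

Request:
arm_command --jaw '[60,60,60,60,60,60,60,60,60,60,60]' --pt "-1 0 0" --pt "-1 0 0" --pt "-2 0 0" --pt "-4 0 0" --pt "-6 0 0" --pt "-6 0 0" --pt "0 0 -20" --pt "0 0 -40" --pt "0 0 -45" --pt "0 0 -40" --pt "0 0 0" --twist '[0,0,0,0,0,0,0,0,0,0,0]'

```text
t: 14.75
eef_pos: [0.5499, -0.314, 0.2009]
orientation: [2.391, 2.026, 0.005]
contact_force: [0.8, 0.1, -0.1]
gripper_width: 0.644
grip_force: 0.0
```

```bash
python3 -c "
from h import *
st();carrier()
cv2.imwrite('pics/f.png',cv2.resize(np.load('c_side.npz')['p'][150:300,180:380,::-1],(800,600),interpolation=cv2.INTER_CUBIC))"
```

```text
t 14.75 tip track [ -1.3 -21.9 164.1] twist needed 0.0002 F track [ 0.7  0.2 -0.1] w 0.644 tilt [ 0.008 -0.004 -1.   ]
  carrier side -1 117 t 14.75 y [31.] rms 2.9
  carrier side 1 108 t 14.75 y [32.3] rms 2.2
  carrier scene -1 103 t 14.75 y [28.7] rms 2.0
  carrier scene 1 123 t 14.75 y [29.3] rms 2.2
```

View pics/f.png

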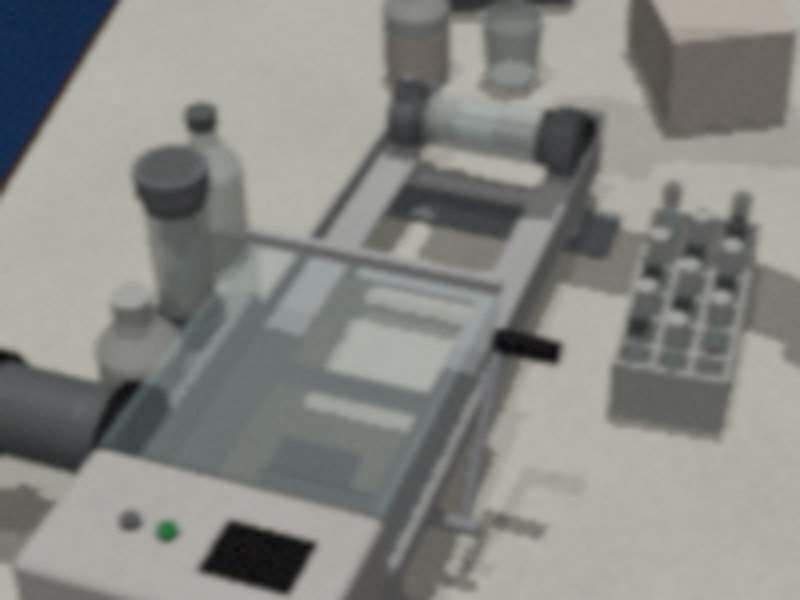

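The carrier lies against both stops (heads at (405,115) and (565,140)), the knob at (527,345) is fully open, and the bystanders are in place.

```bash
python3 -c "
from rig import workorder
print(workorder.job_done())"
```

```text
the job is handed in; nothing more can be done
None
```

The job is handed in: the gate is fully open, the carrier stopped against the fingers about 80 mm before the stops and was let down to rest on both, and the hand is clear with nothing else seen to move.

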